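# Seat the coated test bar against the rail of the measuring fixture

## Robot

A 7-joint arm with a two-finger parallel gripper is mounted at the origin on a cart in front of the work surface, level with it; the furniture and walls round the work are solid. World frame = base frame: x ahead of the robot, y to its left, z up, the work surface at z = 0. Lengths are in m, angles in rad, forces in N, time in s.
With the tool pointing down it reaches from about 0.425 to 1.025 m from the base axis. Payload 3.6 kg.
Tool frame: the origin (TCP) lies at the very end of the fingers, on their centre line; the grasp point (between the pads) lies 19 mm behind it; z points along the fingers, y is the line along which they close (so a half turn about z gives the same grasp; the last joint's range is limited). The gripper opens to 85 mm and grips with 20 to 120 N. Pads are 22 mm wide; open, the fingers measure 114 mm over their backs; the gripper's body (76 mm by 85 mm) begins 54 mm behind the grasp point. The pads swing forward as they close: fully open they stand 13 mm farther back than shut.
Start: joints at [1.238, 0.591, 0.048, 1.609, -0.033, 0.943, -0.034], TCP at [0.171, -0.704, 0.192] pointing down, gripper open.
Joint ranges: [-2.69, 2.69], [-0.47, 2.24], [-1.27, 1.36], [0.19, 2.51], [-1.53, 4.68], [0.08, 2.07], [-3.09, 3.09]. Speed limits (rad/s): [2.57, 2.57, 3.14, 3.14, 3.14, 3.14, 3.14].

## Interface

Orientations are given as a unit quaternion [w, x, y, z].
In Python, from station import manip, imaging, spotter gives the robot as it stands. The module is installed in compiled form; this text tells all that it offers.
- The arm moves only by the shell command python3 -m pendant 'ROWS' [FORCE]. ROWS is JSON, a list of rows, each a list of 7 numbers: the shift along the world's x, y, z in mm, then the turn, a rotation vector about the world's x, y, z in degrees, then the opening in per cent of the stroke, from 0 (shut) to 100 (fully open). A call has 1 to 10 rows; each row is the pose to reach, as a shift and turn from the pose commanded when the call began; what a row does not reach only later rows make up. A row lasts 1/10 s, in which the tool goes at most 50 mm and 8.59 degrees, less where a joint would pass 70% of its speed; a pose out of reach is approached as far as the arm can. A call with a gripper value outside its range is refused whole. The fingers move at their own pace and stop on an object; FORCE is the grip in N (left out, the last holds). Time passes only in rows, so rows that repeat a pose let the fingers close. It gives the time, the measured TCP pose, the force, the opening and the grip force at its end, in the units of the state.
- manip.get_obs(): the state, without advancing time (a new reading comes with each control period).
- imaging.read_camera(name): name is "side" or "top" or "wrist"; returns (picture, depth): 420x560x3 uint8, red, green, blue; 420x560 float32, m along the optical axis (not along the pixel's ray), 0 where there is no reading.
- imaging.get_calibration(name): a dict with "camera_matrix" (3x3 intrinsics, pixels), "cam_to_world" (4x4, takes a point from camera to world coordinates). Camera axes: x right, y down, z forward; pixel columns grow to the right and rows downward; lengths in m; the calibration is good to about 2 mm. A picture is of the moment at which its call begins: read the wrist's pose just before it. get_calibration takes no time and is no camera call; for the wrist camera it gives the pose at the moment of the call.
- manip.job_done(): hands the job in; it is judged then, once.
Trained networks look in the newest picture that a camera, given by its name, has taken for a name from the list of things; names that differ only in an ending like _2 or _b are one class to them, and where a whole thing is asked for, a point or a joint stands for the part that bears it (a point fixed in the world has none). Each returns a list of dicts, best first, with "confidence" (0 to 1); they miss things now and then, are a little off and sometimes report something else, mostly with a low value. They report only what shows in the picture. A call takes as long as a camera call.
- spotter.search_frame(camera, label): "rect" ([centre column, centre row, width, height] in pixels, round what is visible of it).
- spotter.spot_point(camera, label): "location" ([column, row] in pixels: a listed point, or the origin of a listed thing).
The state is a dict: "t": time; "joint_pos": joint angles; "qd": joint speeds; "joint_torque": joint torques, N m; "tcp_pos": TCP position; "eef_rot": TCP orientation; "wrist_force": force on the tool from outside, world axes, zero at the start; "moment": the same for the moment, N m; "opening": opening from 0.0 (shut) to 1.0 (fully open); "finger_force": force on a finger pad.
Only numpy, scipy, OpenCV 4.12 (cv2) and the standard library are available. Lean on these libraries where they do the work, as an engineer would, in place of code of your own. Each camera call takes 0.05 s, during which the arm holds its last target. There are 200 camera calls.

## Task

Seat the coated test bar in the measuring fixture: push it across the bed by its near side, squaring it up, until its far side lies flat on the rail and both spring catches have snapped up behind it, press it home on the rail with about 10 N, and slide it along the rail until its right end sits against the end stop. The coating chips easily: never press the bar on the rail or the stop with more than 15 N, and leave the caliper, the black-lidded jar and the black pen alone.

Things in the scene. Friction and masses are not known exactly. Their poses are not given: they have to be found in the camera images.
- fixture: Flat black-anodised bed plate screwed to the desk, 176 mm (x) x 222 mm (y) x 10 mm, its top 10 mm above the desk. Origin on its underside, near the middle: the rail face lies at x = +62 mm, the stop face at y = -90 mm of this frame. Its x axis points away from the robot, square to the rail; y points left along the rail; z up. The test bar lies on it.
- rail_face (a point): Point on the rail's working face (towards the robot), at the bed's top, level with the middle of a fully seated bar. Axes as the fixture's: the face is the plane x = 0 here, the bar comes from negative x. The rail is a rigid ground steel bar, 16 mm thick, 24 high above the bed, from 92 mm right (-y) to 72 mm left (+y) of this point.
- rail: The steel rail itself (see rail_face), fixed to the bed, rigid. Origin: on its working face at the bed's top, 10 mm left of rail_face; axes as the fixture's.
- stop_face (a point): Point on the end stop's working face (its left face), at the bed's top, 15 mm out from the rail. Axes as the fixture's: the face is the plane y = 0 here, the bar's right end comes from +y.
- stop: The end stop: steel block at the right end of the rail, 34 mm (x, out from the rail) x 12 mm (y) x 22 mm high above the bed, rigid. Origin: at the bed's top where its left face meets the rail face; axes as the fixture's.
- test_bar: Grey-coated straight steel bar, bare bands at its ends, five ring marks on top: 30 mm wide (x) x 160 long (y) x 20 high, 0.6 to 0.9 kg. Origin: centre of its underside; y left along its length, x towards the rail. Starts on the near half of the bed, askew by up to 8 degrees. Sliding it takes about 2 to 7 N, a little more over the catches; friction differs from run to run.
- bar_left (a point): Lower far corner of the test bar at its left end (15 mm towards the rail, 80 mm left of the bar's origin). The bar's far side starts 55 to 85 mm off the rail.
- bar_right (a point): Lower far corner of the test bar at its right end (15 mm towards the rail, 80 mm right of the bar's origin). It starts 10 to 25 mm short of the stop.
- catch_left (a joint): Left spring catch, a steel leaf 12 mm wide, 22 long, rising towards the rail to a nose 4.5 mm above the bed; nose 31.5 mm out from the rail face, 48 mm left of rail_face. 0 rad: up (free, or snapped up behind the bar); about 0.2: flat under the bar. Weak spring, 1 to 1.5 N at the nose. The bar rides over it from the near side and cannot come back; 1.5 mm of play when seated.
- catch_right (a joint): Right spring catch, the same as the left one, 48 mm right of rail_face. Fingertips held 7 mm or more above the bed pass over the catches.
- caliper: Bystander: digital caliper, 208 mm long, lying loose to the right beyond the probe stand. Leave it.
- sample_jar_1: Bystander: small glass jar with a black lid, 44 x 57 mm, standing to the right near the desk's edge. Leave it.
- pen_1: Bystander: black pen, 145 mm long, lying loose left of the fixture. Leave it.

How it is judged:
On the way:
1. the bar is pressed firmly (more than 6 N) on the rail while it lies along it, both catches up behind it and neither end more than 3 mm off (contact force between test_bar and rail above 6 N and x of each of bar_left, bar_right in the frame of rail_face above -0.003 m and value of joint each of catch_left, catch_right below 0.06 rad), for 0.2 s.
At the end, for the whole second after the job is handed in: The bar lies at rest flat along the rail, neither end more than 2 mm off it, both catches up behind it (within 0.06 rad), its right end within 2 mm of the end stop, and it has been pressed on the rail with more than 6 N on the way (x of each of bar_left, bar_right in the frame of rail_face above -0.002 m and y of bar_right in the frame of stop_face below 0.002 m and value of joint each of catch_left, catch_right below 0.06 rad and linear speed of test_bar below 0.01 m/s); the robot touches nothing.
It fails at once if the bar is pressed on the rail with more than 15 N (contact force between test_bar and rail above 15 N).
It fails at once if the bar is pressed on the end stop with more than 15 N (contact force between test_bar and stop above 15 N).
It fails at once if the caliper, the jar or the pen is moved by more than 15 mm (distance of any of caliper, sample_jar_1, pen_1 from where it was at the start of the episode above 0.015 m).
It also fails if it takes over 58 s, if anything falls off the work surface, if the arm or the gripper's body presses on something with over 40 N, if the wrist force passes 120 N, or if a joint passes its speed limit or range.

## Working session

There is one attempt and no reset: what is moved stays moved. The work goes in short steps, Python scripts to look and compute and a shell command to move; the robot and the scene stay as the last step left them, time stands still between calls to the robot, and variables do not carry over. Pictures are saved under pics/ and viewed, at most 10 in all, crops included, and the job is handed in when it is done.

```bash
mkdir -p pics; cat > h.py <<'E'
import numpy as np, cv2
from station import manip, imaging, spotter
def ray(cal,uv,z):
    K=np.array(cal["camera_matrix"]);T=np.array(cal["cam_to_world"])
    d=T[:3,:3]@np.linalg.inv(K)@[uv[0],uv[1],1];o=T[:3,3]
    return o+d*(z-o[2])/d[2]
def shot(n,f=None):
    p,d=imaging.read_camera(n)
    if f: cv2.imwrite("pics/"+f,p[:,:,::-1])
    return p,d
def pts(cam,zs):
    c=imaging.get_calibration(cam)
    for l,z in zs.items():
        for r in spotter.spot_point(cam,l)[:1]:
            print(cam,l,np.round(r["confidence"],2),np.round(r["location"],1),np.round(ray(c,r["location"],z)*1000,1))
Z=dict(fixture=0,rail_face=.01,rail=.01,stop_face=.01,stop=.01,test_bar=.01,bar_left=.01,bar_right=.01,catch_left=.01,catch_right=.01)
E
python3 - <<'E'
from h import *
o=manip.get_obs();print(o["t"],o["tcp_pos"],o["eef_rot"],o["wrist_force"],o["opening"])
for c in("top","side"):
    shot(c,c+"0.png");pts(c,Z)
E
```

```text
0.0 [ 0.1713034  -0.70352178  0.19032326] [-1.11703122e-03  9.92872624e-01  1.19174949e-01 -1.90398208e-04] [0.0439697  0.80272321 0.05520696] 0.9981239292622963
top fixture 0.67 [233.5 206.2] [540.3 353.1   0. ]
top rail_face 0.69 [227.2 183.2] [596.  368.7  10. ]
top rail 0.68 [223.1 186.1] [588.7 378.6  10. ]
top stop_face 0.42 [255.8 174.6] [618.2 299.   10. ]
top stop 0.41 [254.3 170. ] [629.6 302.9  10. ]
top test_bar 0.62 [234.9 216.9] [513.5 348.   10. ]
top bar_left 0.88 [203.5 232.9] [473.4 423.5  10. ]
top bar_right 0.69 [260.3 191.8] [575.9 287.2  10. ]Traceback (most recent call last):
  File "<stdin>", line 4, in <module>
  File "h.py", line 14, in pts
    for r in spotter.spot_point(cam,l)[:1]:
             ~~~~~~~~~~~~~~~~~~^^^^^^^
ValueError: it knows: bar_left, bar_right, caliper, fixture, pen, rail, rail_face, sample_jar, stop, stop_face, test_bar
```

```bash
sed -i 's/,catch_left=.01,catch_right=.01//' h.py
python3 - <<'E'
from h import *
shot("side","side0.png");pts("side",Z)
print(imaging.get_calibration("side")["cam_to_world"],imaging.get_calibration("top")["cam_to_world"])
a=cv2.imread("pics/top0.png")
cv2.imwrite("pics/topc.png",cv2.resize(a[110:290,130:370],None,fx=3.3,fy=3.3,interpolation=cv2.INTER_CUBIC))
E
```

```text
side fixture 0.57 [269.7 263.9] [538.6 353.8   0. ]
side rail_face 0.9 [244.7 265.9] [590.4 382.7  10. ]
side rail 0.64 [243.2 266.3] [593.4 384.7  10. ]
side stop_face 0.72 [258.5 242.8] [576.9 288.8  10. ]
side stop 0.62 [290.7 280.5] [482.2 417.4  10. ]
side test_bar 0.75 [284.4 257.9] [506.9 339.2  10. ]
side bar_left 0.75 [293.1 282.6] [476.3 423.6  10. ]
side bar_right 0.88 [261.1 245.4] [568.7 298.5  10. ]
[[-0.99037684 -0.08151253  0.11184552  0.39581324]
 [-0.13772818  0.50113885 -0.85433647  1.18708825]
 [ 0.01358899 -0.86151933 -0.50754289  0.64203533]
 [ 0.          0.          0.          1.        ]] [[ 1.42889756e-02 -9.97154253e-01  7.40217581e-02  4.58954381e-01]
 [-9.99897480e-01 -1.43181735e-02  1.36218214e-04  2.25228368e-01]
 [ 9.24025807e-04 -7.40161159e-02 -9.97256617e-01  1.13470473e+00]
 [ 0.00000000e+00  0.00000000e+00  0.00000000e+00  1.00000000e+00]]
```

View pics/topc.png

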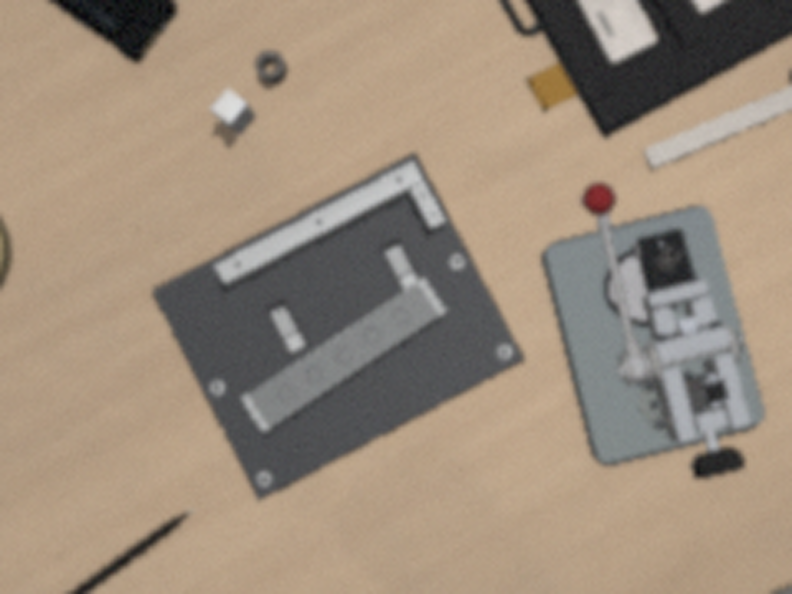

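View pics/side0.png

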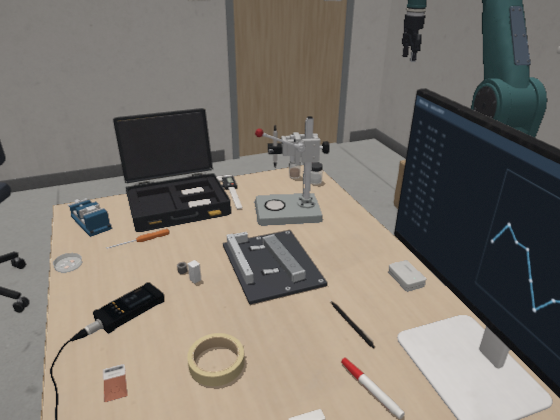

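The top crop shows the bed turned about 25° and the bar about 30° in the near half. The probe stand is to its right and the pen to its lower left. The side view shows the stand is tall, so I need its height before I cross it.

```bash
python3 - <<'E'
from h import *
c=imaging.get_calibration("top");K=np.array(c["camera_matrix"]);T=np.array(c["cam_to_world"])
p,d=shot("top")
v,u=np.mgrid[:420,:560]
P=np.stack([(u-K[0,2])/K[0,0]*d,(v-K[1,2])/K[1,1]*d,d],-1)@T[:3,:3].T+T[:3,3]
P[d==0]=np.nan
m=(P[...,0]>.42)&(P[...,0]<.68)&(P[...,1]>.2)&(P[...,1]<.5)
g=p.astype(int).max(2)
def rect(mask,n):
    mask=cv2.morphologyEx(mask.astype(np.uint8),cv2.MORPH_CLOSE,np.ones((3,3)))
    k,l,s,_=cv2.connectedComponentsWithStats(mask)
    for i in range(1,k):
        if s[i,4]>60:
            q=P[l==i][:,:2];q=q[~np.isnan(q[:,0])].astype(np.float32)
            r=cv2.minAreaRect(q*1000);print(n,s[i,4],np.round(r[0],1),np.round(r[1],1),round(r[2],1))
z=P[...,2]
roi=np.zeros(g.shape,bool);roi[150:265,175:292]=1
rect(roi&(g<110)|roi&m&(z>.018)&(z<.05),"bed+")
rect(roi&(z>.022)&(z<.05),"high")
# height map, 10 cm cells
for x in np.arange(.1,1.0,.1):
    print(round(x,1),[ (lambda a: int(np.nanmax(a)*1000) if a.size else -1)(z[(P[...,0]>=x)&(P[...,0]<x+.1)&(P[...,1]>=y)&(P[...,1]<y+.1)]) for y in np.arange(-.7,.8,.1)])
E
```

```text
bed+ 6076 [534.9 356.6] [174.5 219.1] 28.8
high 568 [596.  361.3] [ 50.8 163.3] 27.2
high 853 [512.5 348.5] [ 30.4 160.1] 34.6
0.1 [-732, -733, -731, -433, -436, 5, 18, 18, 6, 3, 21, 423, 427, 370, 233]
0.2 [-731, -729, -730, -436, -433, -434, -436, -741, 5, 7, 427, 428, 427, 18, 46]
0.3 [-731, -732, -728, -730, -437, -438, 7, 5, 6, 6, 5, 13, 12, 20, 17]
0.4 [-729, -731, -729, -731, 4, 54, 61, 221, 273, 14, 35, 33, 8, 7, 47]
0.5 [-727, -726, -730, -1, 1, 70, 71, 222, 258, 34, 38, 39, 7, 30, 46]
0.6 [-733, -729, -728, -742, -1, 6, 6, 30, 255, 37, 39, 47, 7, 29, 8]
0.7 [-732, -731, -731, -732, -1, -1, 226, 80, 49, 50, 13, 48, 29, 25, 7]
0.8 [-731, -731, -729, -731, -730, -1, 227, 228, 44, 50, 21, 6, 29, 27, 8]
0.9 [-728, -727, -732, -729, -730, -1, 220, 230, 144, 59, 56, 16, 6, 5, -1]
```

```bash
python3 -m pendant '[[0,0,40,0,0,0,100],[0,0,85,0,0,0,100],[25,15,125,0,0,0,100],[60,40,150,0,0,0,100],[100,65,165,0,0,0,100],[140,95,170,0,0,0,100],[180,120,170,0,0,0,100],[220,150,170,0,0,0,100],[260,185,170,0,0,0,100],[300,220,170,0,0,0,100]]'
python3 -m pendant '[[25,40,0,0,0,0,100],[50,80,0,0,0,0,100],[70,120,0,0,0,0,100],[90,160,0,0,0,0,100],[110,200,0,0,0,0,100],[125,240,0,0,0,0,100],[140,280,0,0,0,0,100],[145,320,0,0,0,0,100],[145,320,0,0,0,0,100]]'
```

```text
t: 1.95
tcp_pos: [0.4681, -0.4871, 0.3617]
eef_rot: [0.0, 0.993, 0.119, 0.0]
wrist_force: [0.5, -0.7, 0.3]
opening: 0.999
finger_force: 0.0
t: 2.85
tcp_pos: [0.6135, -0.1589, 0.3617]
eef_rot: [-0.003, 0.992, 0.125, 0.001]
wrist_force: [0.5, -0.8, 0.1]
opening: 0.999
finger_force: 0.0
```

```bash
python3 -m pendant '[[3,40,0,0,0,2,100],[5,85,0,0,0,4,100],[0,130,0,0,0,6,100],[-5,175,0,0,0,8,100],[-15,220,0,0,0,10,100],[-25,260,0,0,0,12,100],[-40,300,0,0,0,14,100],[-55,340,0,0,0,14,100],[-75,375,0,0,0,14,100],[-95,410,0,0,0,14,100]]'
python3 -m pendant '[[-15,30,0,0,0,0,100],[-30,60,0,0,0,0,100],[-43,80,0,0,0,0,100],[-43,80,-40,0,0,0,100],[-43,80,-80,0,0,0,100],[-43,80,-120,0,0,0,100],[-43,80,-160,0,0,0,100],[-43,80,-160,0,0,0,100]]'
python3 - <<'E'
from h import *
o=manip.get_obs();print(o["tcp_pos"],o["joint_pos"])
shot("wrist","w0.png");pts("wrist",Z)
E
```

```text
t: 3.85
tcp_pos: [0.5161, 0.2423, 0.3616]
eef_rot: [0.0, 0.971, 0.239, 0.0]
wrist_force: [0.2, -0.3, 0.1]
opening: 1.003
finger_force: 0.0
t: 4.65
tcp_pos: [0.4705, 0.3176, 0.1965]
eef_rot: [0.002, 0.971, 0.239, -0.005]
wrist_force: [-0.9, -0.6, 0.1]
opening: 0.997
finger_force: 0.0
[0.47054792 0.31759147 0.19653329] [-0.39557005  0.41425816 -0.36999578  1.94272076  0.19732863  0.8314126
 -1.96037414]
wrist fixture 0.71 [277.3 106.9] [539.8 357.4   0. ]
wrist rail 0.78 [277.7  49.4] [592.8 384.5  10. ]
wrist stop_face 0.65 [363.6  61.7] [625.7 295.4  10. ]
wrist stop 0.87 [361.8  49.1] [635.2 303.9  10. ]
wrist test_bar 0.93 [271.3 133. ] [510.8 350.3  10. ]
wrist bar_left 0.65 [200.2 128.1] [477.2 426.8  10. ]
wrist bar_right 0.88 [341.7 107.3] [573.9 291.8  10. ]
```

View pics/w0.png

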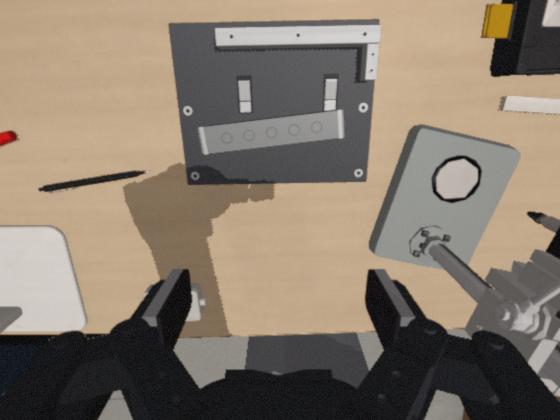

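The wrist view shows the rail along the top, about (217,47) to (362,44), with the stop at (370,62). The catches are at (245,95) and (331,95), and the askew bar runs from (200,140) to (343,123). I'll fit the geometry from this picture.

```bash
cat >> h.py <<'E'
def blobs(verbose=True):
    """rail top face and bar top face from wrist picture: colour/height mask, world minAreaRect in mm"""
    c=imaging.get_calibration("wrist");K=np.array(c["camera_matrix"]);T=np.array(c["cam_to_world"])
    p,d=shot("wrist")
    v,u=np.mgrid[:420,:560]
    P=(np.stack([(u-K[0,2])/K[0,0]*d,(v-K[1,2])/K[1,1]*d,d],-1)@T[:3,:3].T+T[:3,3])*1000
    z=P[...,2];out={}
    for n,lo,hi,minA in(("hi",18,45,100),):
        m=((d>0)&(z>lo)&(z<hi)&(abs(P[...,0]-540)<130)&(abs(P[...,1]-355)<130)).astype(np.uint8)
        k,l,s,_=cv2.connectedComponentsWithStats(m)
        for i in range(1,k):
            if s[i,4]>400:
                q=P[l==i];r=cv2.minAreaRect(q[:,:2].astype(np.float32))
                print(s[i,4],np.round(r[0],1),np.round(r[1],1),round(r[2],2),"z",np.round(np.median(q[:,2]),1))
                hull=cv2.boxPoints(r);print(np.round(hull,1).tolist())
    return p,d,P
E
python3 - <<'E'
from h import *
p,d,P=blobs()
c=imaging.get_calibration("wrist")
f=lambda uv,z:ray(c,uv,z)*1000
g=cv2.cvtColor(p,cv2.COLOR_RGB2GRAY).astype(float)
# rail front top edge: strongest down-gradient per column, rows 38..56
pts_=[]
for u in range(222,352,4):
    col=cv2.GaussianBlur(g,(3,3),0)[36:60,u];k=np.argmin(np.diff(col));pts_.append((u,36+k+.5))
a=np.array([f(q,.034)[:2] for q in pts_]);b=np.polyfit(a[:,1],a[:,0],1);r=a[:,0]-np.polyval(b,a[:,1])
ok=abs(r)<2;b=np.polyfit(a[ok,1],a[ok,0],1);print("rail yaw",np.degrees(np.arctan(-b[0])),"pt",a[ok].mean(0),ok.sum(),np.std(r[ok]))
E
```

```text
3567 [592.8 360.5] [ 50.1 163.8] 28.59 z 33.3
[[531.5999755859375, 420.3999938964844], [610.0, 276.6000061035156], [654.0, 300.6000061035156], [575.5999755859375, 444.3999938964844]]
3851 [511.5 348.8] [ 30.2 160.2] 34.4 z 29.6
[[453.79998779296875, 406.3999938964844], [544.2999877929688, 274.20001220703125], [569.2000122070312, 291.29998779296875], [478.70001220703125, 423.5]]
rail yaw 28.62522433107421 pt [593.31901257 376.76379144] 33 0.32617673474989634
```

```bash
python3 -m pendant '[[0,10,-40,0,0,1,100],[0,10,-80,0,0,1,100],[0,10,-120,0,0,1,100],[0,10,-140,0,0,1,100],[0,10,-140,0,0,1,100]]'
python3 - <<'E'
from h import *
o=manip.get_obs();t=o["tcp_pos"]*1000;print(t,o["eef_rot"],o["wrist_force"])
c=imaging.get_calibration("wrist");K=np.array(c["camera_matrix"]);T=np.array(c["cam_to_world"])
p,d=shot("wrist");v,u=np.mgrid[:420,:560]
P=(np.stack([(u-K[0,2])/K[0,0]*d,(v-K[1,2])/K[1,1]*d,d],-1)@T[:3,:3].T+T[:3,3])*1000-t
th=np.radians(28.6);X=P[...,0]*np.cos(th)+P[...,1]*np.sin(th);Y=-P[...,0]*np.sin(th)+P[...,1]*np.cos(th)
m=(d>0)&(d<.25)&(v>250)&(P[...,2]>-15)&(P[...,2]<150)&(abs(X)<60)&(abs(Y)<80)
for s in(1,-1):
    q=m&(Y*s>0);z=P[...,2][q]
    print(s,q.sum(),"zmin",np.percentile(z,[0,1,5,20]) if q.sum() else 0)
    q&=P[...,2]<np.percentile(z,1)+15
    print("X",np.percentile(X[q],[1,50,99]),"Y",np.percentile(Y[q],[1,50,99]))
E
```

```text
t: 5.65
tcp_pos: [0.4718, 0.3298, 0.0589]
eef_rot: [0.001, 0.969, 0.248, -0.003]
wrist_force: [0.5, -0.1, -0.1]
opening: 0.998
finger_force: 0.0
[471.84646923 329.83653579  58.85251927] [ 0.00127167  0.96879044  0.24786252 -0.00276493] [ 0.45847611 -0.10000416 -0.08344561]
1 20585 zmin [ 52.05565893  58.91215615  71.82693583 102.03921341]
X [-10.03431517   7.21535625  12.02942286] Y [43.4810905  44.09868086 57.23967345]
-1 20183 zmin [ 52.31174628  58.77588998  71.54045425 101.74670913]
X [-9.95797806  7.25050996 12.05795321] Y [-54.84075345 -41.70635269 -41.14373033]
```

```bash
python3 - <<'E'
from h import *
o=manip.get_obs();t=o["tcp_pos"]*1000
c=imaging.get_calibration("wrist");K=np.array(c["camera_matrix"]);T=np.array(c["cam_to_world"])
p,d=shot("wrist");v,u=np.mgrid[:420,:560]
P=(np.stack([(u-K[0,2])/K[0,0]*d,(v-K[1,2])/K[1,1]*d,d],-1)@T[:3,:3].T+T[:3,3])*1000-t
th=np.radians(28.6);X=P[...,0]*np.cos(th)+P[...,1]*np.sin(th);Y=-P[...,0]*np.sin(th)+P[...,1]*np.cos(th)
m=(d>0)&(v>200)&(P[...,2]>-20)&(abs(X)<60)&(abs(Y)<80)
for s in(1,-1):
    q=m&(Y*s>0);z=P[...,2][q];print(np.percentile(z,[0,.2,1,5,20]))
    q&=P[...,2]<35
    print("X",np.percentile(X[q],[1,50,99]),"Y",np.percentile(Y[q],[1,50,99]))
E
```

```text
[ 51.95728178  54.46448545  58.91553654  71.72446645 102.1675512 ]Traceback (most recent call last):
  File "<stdin>", line 11, in <module>
    return _quantile_unchecked(
        a, q, axis, out, overwrite_input, method, keepdims, weights)
    return _ureduce(a,
                    func=_quantile_ureduce_func,
    ...<5 lines>...
                    overwrite_input=overwrite_input,
                    method=method)
    r = func(a, **kwargs)
    result = _quantile(arr,
                       quantiles=q,
    ...<2 lines>...
                       out=out,
                       weights=wgt)
    slices_having_nans = np.isnan(arr[-1, ...])
                                  ~~~^^^^^^^^^
IndexError: index -1 is out of bounds for axis 0 with size 0
```

```bash
python3 - <<'E'
from h import *
o=manip.get_obs();t=o["tcp_pos"]*1000
c=imaging.get_calibration("wrist");K=np.array(c["camera_matrix"]);T=np.array(c["cam_to_world"])
p,d=shot("wrist","w1.png");print(K[0,0],T[:3,3]*1000-t,T[:3,2])
for u,v in((178,275),(180,285),(180,300),(180,320),(378,275),(378,290)):
    q=(T[:3,:3]@(np.linalg.inv(K)@[u,v,1]*d[v,u])+T[:3,3])*1000-t
    print(u,v,d[v,u],q)
E
```

```text
307.259038531295 [ 73.33943886  41.28133683 182.10676251] [-0.28678391 -0.15481087 -0.94540393]
178 275 0.13697197 [-12.17770842  45.64989566  62.45068659]
180 285 0.13279767 [-12.74308064  42.79865555  67.50443617]
180 300 0.13386317 [-18.85536675  39.84823547  68.71468052]
180 320 0.13293621 [-25.3957045  35.9353869  72.319882 ]
378 275 0.13662577 [ 30.64061268 -32.42478229  62.61294718]
378 290 0.13258855 [ 26.53235372 -33.181192    68.25339267]
```

View pics/w1.png

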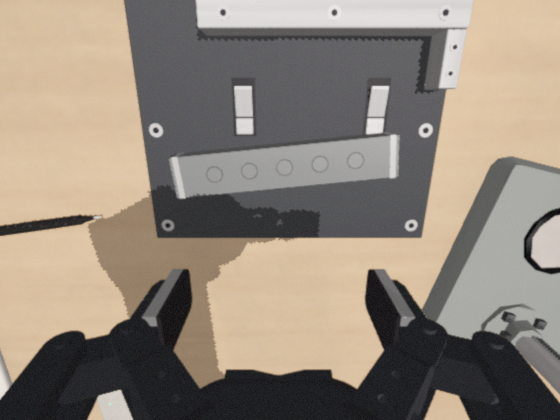

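```bash
python3 - <<'E'
from h import *
o=manip.get_obs();t=o["tcp_pos"]*1000
c=imaging.get_calibration("side");K=np.array(c["camera_matrix"]);T=np.array(c["cam_to_world"])
p,d=shot("side");v,u=np.mgrid[:420,:560]
P=(np.stack([(u-K[0,2])/K[0,0]*d,(v-K[1,2])/K[1,1]*d,d],-1)@T[:3,:3].T+T[:3,3])*1000-t
th=np.radians(28.6);X=P[...,0]*np.cos(th)+P[...,1]*np.sin(th);Y=-P[...,0]*np.sin(th)+P[...,1]*np.cos(th);Z_=P[...,2]
for zl in range(-40,140,10):
    q=(d>0)&(Z_>zl)&(Z_<zl+10)&(abs(X)<30)&(abs(Y)<75)
    print(zl,q.sum(),np.round([np.median(X[q]),Y[q].min(),Y[q].max()]) if q.any() else "")
uv=K@np.linalg.inv(T)[:3]@np.r_[t/1000,1];uv=uv[:2]/uv[2];print(uv)
x,y=np.clip(uv.astype(int),90,330)
cv2.imwrite("pics/s1.png",cv2.resize(p[y-80:y+60,x-70:x+110,::-1],None,fx=4,fy=4))
E
```

```text
-40 120 [ 25. -58.  75.]
-30 5 [29.  7. 74.]
-20 0 
-10 0 
0 0 
10 0 
20 0 
30 0 
40 0 
50 42 [  2. -44.  55.]
60 77 [  2. -45.  59.]
70 82 [  0. -44.  60.]
80 81 [  2. -46.  60.]
90 48 [  7. -57.  68.]
100 103 [  8. -70.  75.]
110 124 [  9. -69.  75.]
120 147 [ 10. -71.  75.]
130 142 [  9. -70.  75.]
[299.33261628 238.40594708]
```

View pics/s1.png

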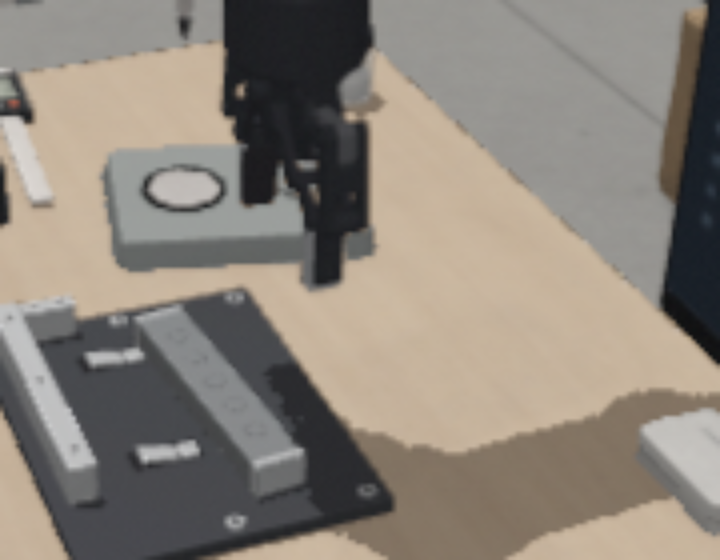

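The wrist and side depth readings agree: the open fingertips are about 52 mm above the reported TCP, not 13 mm. I'll lower partway and check again rather than trust the nominal height.

```bash
cat >> h.py <<'E'
def tips():
    o=manip.get_obs();t=o["tcp_pos"]*1000
    c=imaging.get_calibration("wrist");K=np.array(c["camera_matrix"]);T=np.array(c["cam_to_world"])
    p,d=shot("wrist");v,u=np.mgrid[:420,:560]
    P=(np.stack([(u-K[0,2])/K[0,0]*d,(v-K[1,2])/K[1,1]*d,d],-1)@T[:3,:3].T+T[:3,3])*1000
    th=np.radians(28.6);D=P-t
    X=D[...,0]*np.cos(th)+D[...,1]*np.sin(th);Y=-D[...,0]*np.sin(th)+D[...,1]*np.cos(th)
    m=(d>0)&(d<.16)&(v>230)&(abs(X)<40)&(abs(Y)<80)
    print("tcp",np.round(t,1),"F",np.round(o["wrist_force"],2),"t",o["t"])
    for s in(1,-1):
        q=m&(Y*s>0)
        if q.sum()>50:
            z=P[...,2][q];zt=np.percentile(z,.2);q&=P[...,2]<zt+15
            print(s,"tip z",np.round([z.min(),zt],1),"X",np.round(np.percentile(X[q],[1,99]),1),"Y",np.round(np.percentile(Y[q],[1,99]),1))
E
python3 -m pendant '[[0,0,-30,0,0,0,100],[0,0,-55,0,0,0,100],[0,0,-70,0,0,0,100],[0,0,-70,0,0,0,100]]'; python3 -c "
from h import *
tips()"
```

```text
t: 6.25
tcp_pos: [0.4733, 0.3311, -0.0091]
eef_rot: [0.0, 0.969, 0.248, -0.001]
wrist_force: [-0.7, 0.0, -0.9]
opening: 1.003
finger_force: 0.0
tcp [473.3 331.1  -9.1] F [-0.73  0.04 -0.87] t 6.25
1 tip z [28.2 29.1] X [-5.  22.8] Y [43.9 75.3]
-1 tip z [42.9 45.2] X [-10.3  11.8] Y [-54.6 -41.1]
```

```bash
python3 -m pendant '[[0,0,-12,0,0,0,100],[0,0,-25,0,0,0,100],[0,0,-25,0,0,0,100],[0,0,-25,0,0,0,100]]'; python3 -c "
from h import *
tips();shot('side','s2.png')
a=cv2.imread('pics/s2.png');cv2.imwrite('pics/s2c.png',cv2.resize(a[180:320,210:390],None,fx=4,fy=4))"
```

```text
t: 6.7
tcp_pos: [0.4735, 0.3312, -0.0339]
eef_rot: [0.0, 0.969, 0.248, -0.0]
wrist_force: [0.4, 0.4, 0.2]
opening: 0.999
finger_force: 0.0
tcp [473.5 331.2 -33.9] F [0.43 0.44 0.18] t 6.7
1 tip z [7.5 8.5] X [-6.3 15.2] Y [ 0.9 79.1]
-1 tip z [7.3 8.3] X [-5.5 22.9] Y [-79.2  -0.7]
```

View pics/s2c.png

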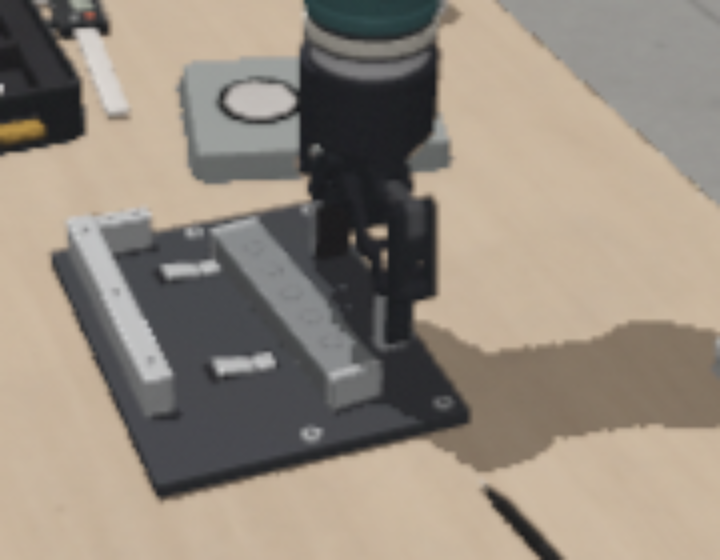

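```bash
python3 -m pendant '[[3.5,1.9,0,0,0,0,100],[7,3.8,0,0,0,0,100],[10.5,5.7,0,0,0,0,100],[14,7.7,0,0,0,0,100],[17.6,9.6,0,0,0,0,100],[21.1,11.5,0,0,0,0,100],[24.6,13.4,0,0,0,0,100],[28.1,15.3,0,0,0,0,100],[31.6,17.2,0,0,0,0,100],[35.1,19.1,0,0,0,0,100]]'; python3 -c "
from h import *
p,d,P=blobs()"
```

```text
t: 7.8
tcp_pos: [0.5071, 0.3487, -0.0338]
eef_rot: [0.001, 0.969, 0.247, -0.002]
wrist_force: [-7.0, -2.6, 6.3]
opening: 1.002
finger_force: 4.1
25854 [605.9 365.7] [ 46.5 166.7] 16.0 z 33.5
[[560.5999755859375, 439.3999938964844], [606.5999755859375, 279.20001220703125], [651.2999877929688, 292.0], [605.2999877929688, 452.20001220703125]]
29927 [522.5 352.5] [ 53.3 161.2] 28.57 z 29.9
[[460.5, 410.5], [537.5999755859375, 268.8999938964844], [584.4000244140625, 294.3999938964844], [507.29998779296875, 436.0]]
```

```bash
python3 -m pendant '[[0,0,0,0,0,0,100],[0,0,0,0,0,0,100]]'; python3 -m pendant '[[0,0,1,0,0,0,100],[0,0,2,0,0,0,100],[0,0,2,0,0,0,100]]'
```

```text
t: 8.05
tcp_pos: [0.5085, 0.3496, -0.0338]
eef_rot: [0.001, 0.969, 0.247, -0.001]
wrist_force: [-4.4, -2.6, 1.2]
opening: 1.003
finger_force: 2.5
t: 8.35
tcp_pos: [0.5091, 0.3504, -0.0317]
eef_rot: [0.0, 0.969, 0.248, 0.0]
wrist_force: [-1.8, -1.6, -2.3]
opening: 1.003
finger_force: 1.7
```

```bash
python3 -m pendant '[[2.6,1.4,0,0,0,0,100],[5.3,2.9,0,0,0,0,100],[7.9,4.3,0,0,0,0,100],[10.5,5.7,0,0,0,0,100],[13.2,7.2,0,0,0,0,100],[15.8,8.6,0,0,0,0,100],[18.4,10.1,0,0,0,0,100],[21.1,11.5,0,0,0,0,100],[23.7,12.9,0,0,0,0,100],[26.3,14.4,0,0,0,0,100]]'; python3 -c "
from h import *
shot('wrist','w2.png');pts('wrist',dict(test_bar=.01,bar_left=.01,bar_right=.01,rail=.01))"
```

```text
t: 9.35
tcp_pos: [0.5355, 0.3651, -0.0314]
eef_rot: [0.0, 0.969, 0.248, 0.0]
wrist_force: [-3.5, -2.0, -0.7]
opening: 1.001
finger_force: 1.8
wrist test_bar 0.92 [291.6 223.5] [562.9 374.   10. ]
wrist bar_right 0.72 [460.5 197.1] [613.4 309.7  10. ]
wrist rail 0.74 [307.7 164.8] [591.9 381.8  10. ]
```

View pics/w2.png

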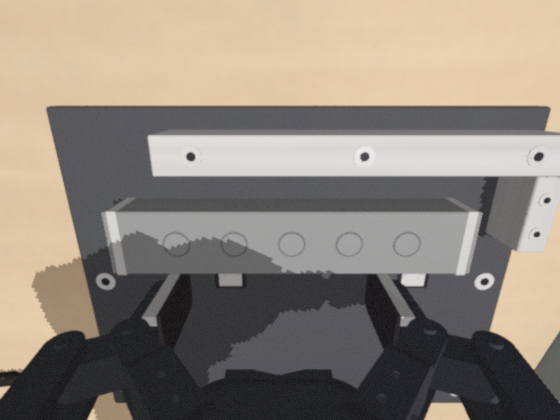

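The bar is square and parallel to the rail, with its far top edge at row ~210, the rail edge at row ~176, and both catches under or behind it. Now I'll measure the gap.

```bash
cat >> h.py <<'E'
def gap(cols=(160,200,250,300,350,400,440),r0=150,r1=262):
    c=imaging.get_calibration("wrist");p,d=shot("wrist")
    g=cv2.GaussianBlur(cv2.cvtColor(p,cv2.COLOR_RGB2GRAY).astype(np.float32),(5,3),0)
    n=np.array([.878,.479]);R=np.array([593.3,376.8])
    for u in cols:
        D=np.diff(g[r0:r1,u]);a=np.argmin(D);b=a+4+np.argmax(D[a+4:a+60])
        A=ray(c,(u,r0+a+.5),.034)[:2]*1000;B=ray(c,(u,r0+b+.5),.03)[:2]*1000
        print(u,r0+a,r0+b,"rail x",round((A-R)@n,1),"bar far x",round((B-R)@n,1),"gap",round((A-B)@n,1))
E
python3 -c "
from h import *
gap()"
```

```text
160 177 210 rail x 0.7 bar far x -14.4 gap 15.1
200 177 211 rail x 0.7 bar far x -14.8 gap 15.5
250 177 211 rail x 0.7 bar far x -14.8 gap 15.5
300 177 211 rail x 0.7 bar far x -14.8 gap 15.5
350 177 211 rail x 0.7 bar far x -14.8 gap 15.5
400 177 211 rail x 0.7 bar far x -14.8 gap 15.5
440 177 211 rail x 0.7 bar far x -14.8 gap 15.5
```

```bash
python3 -m pendant '[[1.8,1,0,0,0,0,100],[3.5,1.9,0,0,0,0,100],[5.3,2.9,0,0,0,0,100],[7,3.8,0,0,0,0,100],[8.8,4.8,0,0,0,0,100],[10.5,5.8,0,0,0,0,100],[10.5,5.8,0,0,0,0,100]]'; python3 -c "
from h import *
gap()"
```

```text
t: 10.35
tcp_pos: [0.5462, 0.371, -0.0315]
eef_rot: [-0.0, 0.969, 0.248, 0.0]
wrist_force: [-3.8, -1.4, 1.6]
opening: 1.0
finger_force: 1.7
160 205 211 rail x 0.8 bar far x -3.2 gap 4.0
200 206 211 rail x 0.4 bar far x -3.2 gap 3.6
250 206 211 rail x 0.4 bar far x -3.2 gap 3.6
300 206 211 rail x 0.4 bar far x -3.1 gap 3.6
350 206 211 rail x 0.4 bar far x -3.1 gap 3.6
400 206 211 rail x 0.4 bar far x -3.1 gap 3.6
440 206 211 rail x 0.4 bar far x -3.1 gap 3.6
```

```bash
python3 -m pendant '[[0.5,0.25,0,0,0,0,100],[0.9,0.5,0,0,0,0,100],[1.3,0.7,0,0,0,0,100],[1.8,1,0,0,0,0,100]]'; python3 -m pendant '[[0.45,0.25,0,0,0,0,100],[0.9,0.5,0,0,0,0,100]]'
```

```text
t: 10.8
tcp_pos: [0.5477, 0.3719, -0.0315]
eef_rot: [-0.0, 0.969, 0.248, 0.0]
wrist_force: [-3.0, -2.2, 1.9]
opening: 1.001
finger_force: 1.8
t: 11.0
tcp_pos: [0.5483, 0.3722, -0.0316]
eef_rot: [0.0, 0.969, 0.248, -0.0]
wrist_force: [-4.4, -2.8, 2.7]
opening: 0.999
finger_force: 2.4
```

```bash
python3 -m pendant '[[0.45,0.25,0,0,0,0,100]]';python3 -m pendant '[[0.45,0.25,0,0,0,0,100]]'
```

```text
t: 11.1
tcp_pos: [0.5484, 0.3722, -0.0316]
eef_rot: [0.0, 0.969, 0.248, -0.0]
wrist_force: [-4.0, -2.0, 3.1]
opening: 0.997
finger_force: 2.4
t: 11.2
tcp_pos: [0.5491, 0.3726, -0.0315]
eef_rot: [0.0, 0.969, 0.248, -0.0]
wrist_force: [-3.5, -2.4, 2.1]
opening: 0.996
finger_force: 2.2
```

```bash
for i in 1 2; do python3 -m pendant '[[0.45,0.25,0,0,0,0,100]]'|grep -E 'tcp|wrist';done; python3 -c "
from h import *
gap((200,300,400),190,262)"
```

```text
tcp_pos: [0.5494, 0.3727, -0.0316]
wrist_force: [-5.7, -3.5, 2.7]
tcp_pos: [0.5493, 0.3727, -0.0316]
wrist_force: [-4.8, -3.6, 4.8]
200 213 248 rail x 1.2 bar far x -16.5 gap 17.7
300 213 237 rail x 1.2 bar far x -11.3 gap 12.4
400 213 237 rail x 1.2 bar far x -11.2 gap 12.4
```

```bash
python3 -m pendant '[[0.45,0.25,0,0,0,0,100],[0.45,0.25,0,0,0,0,100]]'|grep -E 'tcp|wrist'; python3 -m pendant '[[0.45,0.25,0,0,0,0,100],[0.45,0.25,0,0,0,0,100]]'|grep -E 'tcp|wrist'
```

```text
tcp_pos: [0.5493, 0.3727, -0.0316]
wrist_force: [-4.7, -2.3, 4.4]
tcp_pos: [0.5493, 0.3726, -0.0317]
wrist_force: [-6.6, -3.5, 4.4]
```

```bash
python3 -m pendant '[[0.45,0.25,0,0,0,0,100],[0.9,0.5,0,0,0,0,100],[0.9,0.5,0,0,0,0,100]]'|grep -E 'tcp|wrist'; python3 -m pendant '[[0.45,0.25,0,0,0,0,100],[0.45,0.25,0,0,0,0,100]]'|grep -E 'tcp|wrist';  python3 -c "
from h import *
shot('wrist','w3.png')"
```

```text
tcp_pos: [0.5492, 0.3726, -0.0318]
wrist_force: [-6.9, -4.2, 6.0]
tcp_pos: [0.5491, 0.3725, -0.0319]
wrist_force: [-8.4, -5.2, 6.5]
```

View pics/w3.png

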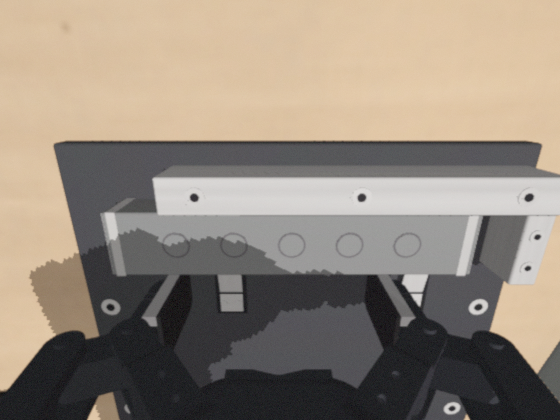

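The bar is flush with the rail across its full length (row ~213), with both catch leaves in view behind it. I'll raise the press gradually.

```bash
python3 -m pendant '[[0.45,0.25,0,0,0,0,100],[0.9,0.5,0,0,0,0,100],[0.9,0.5,0,0,0,0,100]]'|grep -E 'tcp|wrist'; python3 -m pendant '[[0.45,0.25,0,0,0,0,100],[0.45,0.25,0,0,0,0,100]]'|grep -E 'tcp|wrist'
```

```text
tcp_pos: [0.5491, 0.3724, -0.032]
wrist_force: [-9.7, -4.8, 7.5]
tcp_pos: [0.549, 0.3724, -0.0321]
wrist_force: [-10.3, -5.4, 7.7]
```

```bash
python3 -m pendant '[[0.45,0.25,0,0,0,0,100],[0.9,0.5,0,0,0,0,100],[0.9,0.5,0,0,0,0,100]]'|grep -E 'tcp|wrist'; python3 -m pendant '[[0.4,0.2,0,0,0,0,100],[0.4,0.2,0,0,0,0,100]]'|grep -E 'tcp|wrist';python3 -m pendant '[[0,0,0,0,0,0,100],[0,0,0,0,0,0,100],[0,0,0,0,0,0,100]]'|grep -E 'tcp|wrist'
```

```text
tcp_pos: [0.549, 0.3723, -0.0322]
wrist_force: [-11.4, -6.1, 8.6]
tcp_pos: [0.5489, 0.3723, -0.0323]
wrist_force: [-12.1, -5.9, 9.3]
tcp_pos: [0.5489, 0.3723, -0.0322]
wrist_force: [-12.7, -6.3, 9.2]
```

The horizontal push is about 14 N, but the tool is also bearing down about 9 N. I'll ease that off so bed friction takes less of the press.

```bash
python3 -m pendant '[[0,0,0.5,0,0,0,100],[0,0,1,0,0,0,100],[0,0,1,0,0,0,100]]'|grep -E 'tcp|wrist'; python3 -m pendant '[[0,0,0.5,0,0,0,100],[0,0,1,0,0,0,100],[0,0,1,0,0,0,100],[0,0,1,0,0,0,100]]'|grep -E 'tcp|wrist'
```

```text
tcp_pos: [0.5489, 0.3723, -0.0322]
wrist_force: [-11.4, -4.6, 3.3]
tcp_pos: [0.5489, 0.3723, -0.032]
wrist_force: [-9.4, -3.7, -1.9]
```

```bash
python3 -m pendant '[[0.45,0.25,0,0,0,0,100],[0.9,0.5,0.3,0,0,0,100],[0.9,0.5,0.3,0,0,0,100]]'|grep -E 'tcp|wrist'; python3 -m pendant '[[0.45,0.25,0.2,0,0,0,100],[0.9,0.5,0.4,0,0,0,100],[0.9,0.5,0.4,0,0,0,100]]'|grep -E 'tcp|wrist'
```

```text
tcp_pos: [0.5489, 0.3722, -0.032]
wrist_force: [-10.9, -4.5, -1.6]
tcp_pos: [0.5488, 0.3721, -0.032]
wrist_force: [-11.2, -4.9, -2.2]
```

```bash
python3 -m pendant '[[0.6,0.3,0.2,0,0,0,100],[0.6,0.3,0.2,0,0,0,100],[0.6,0.3,0.2,0,0,0,100]]'|grep -E 'tcp|wrist'; python3 -m pendant '[[0.3,0.2,0,0,0,0,100],[0.3,0.2,0,0,0,0,100],[0.3,0.2,0,0,0,0,100],[0.3,0.2,0,0,0,0,100]]'|grep -E 't:|tcp|wrist'
```

```text
tcp_pos: [0.5487, 0.3721, -0.0319]
wrist_force: [-12.7, -7.0, -1.4]
t: 15.7
tcp_pos: [0.5487, 0.3721, -0.0319]
eef_rot: [0.004, 0.969, 0.248, -0.009]
wrist_force: [-13.1, -5.3, -1.7]
```

```bash
python3 -m pendant '[[-4,-2.2,0,0,0,0,100],[-10,-5.5,0,0,0,0,100],[-20,-10.9,0,0,0,0,100],[-35,-19,0,0,0,0,100],[-50,-27,0,0,0,0,100],[-50,-27,40,0,0,0,100],[-50,-27,80,0,0,0,100],[-40,-22,80,0,0,0,100]]'; python3 - <<'E'
from h import *
p,d,P=blobs();pts("wrist",dict(bar_left=.01,bar_right=.01,stop_face=.01))
cv2.imwrite("pics/w4.png",p[:,:,::-1])
E
```

```text
t: 16.5
tcp_pos: [0.5213, 0.3589, 0.0574]
eef_rot: [-0.003, 0.969, 0.248, 0.006]
wrist_force: [0.1, 0.8, 0.1]
opening: 0.995
finger_force: 0.0
18532 [586.7 371.3] [ 49.6 190.3] 28.6 z 30.3
[[519.4000244140625, 442.8999938964844], [610.5, 275.8999938964844], [654.0, 299.6000061035156], [563.0, 466.70001220703125]]
wrist bar_left 0.78 [176.8 120. ] [551.6 459.3  10. ]
wrist bar_right 0.57 [398.8 117. ] [629.4 320.8  10. ]
wrist stop_face 0.63 [422.2 142.4] [623.  295.4  10. ]
```

View pics/w4.png

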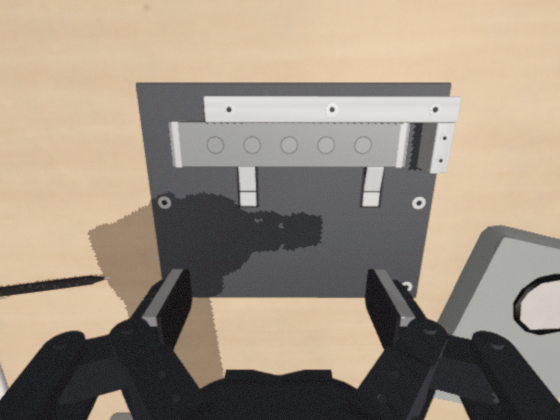

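The bar lies flush on the rail and both catches are clear behind it. The stop gap is about 18 mm. Next I'll check the catch noses, the pen position and the monitor clearance before pushing the left end.

```bash
python3 - <<'E'
from h import *
o=manip.get_obs();print(o["tcp_pos"],o["joint_pos"])
c=imaging.get_calibration("wrist");K=np.array(c["camera_matrix"]);T=np.array(c["cam_to_world"])
p,d=shot("wrist");v,u=np.mgrid[:420,:560]
P=(np.stack([(u-K[0,2])/K[0,0]*d,(v-K[1,2])/K[1,1]*d,d],-1)@T[:3,:3].T+T[:3,3])*1000
for uu in(248,373):print(uu,[(r,round(float(np.median(P[r,uu-4:uu+5,2])),1)) for r in range(164,212,4)])
print("pen tip",ray(c,(105,279),.005)*1000)
c=imaging.get_calibration("top");K=np.array(c["camera_matrix"]);T=np.array(c["cam_to_world"])
p,d=shot("top")
P=(np.stack([(u-K[0,2])/K[0,0]*d,(v-K[1,2])/K[1,1]*d,d],-1)@T[:3,:3].T+T[:3,3])*1000
m=(d>0)&(P[...,2]>250)&(P[...,2]<440)&(P[...,1]>280)&(P[...,0]<330)
a=np.radians(42.3);q=P[m];lat=-q[:,0]*np.sin(a)+q[:,1]*np.cos(a);i=np.argsort(lat)[:5];print(m.sum(),np.round(q[i]),np.round(lat[i]))
E
```

```text
[0.51824025 0.35527165 0.05105871] [-0.46574056  0.66499615 -0.2993203   1.91578143  0.32514398  0.60713269
 -2.04468917]
248 [(164, 13.8), (168, 13.2), (172, 11.7), (176, 11.4), (180, 10.9), (184, 10.1), (188, 10.3), (192, 10.1), (196, 10.2), (200, 10.4), (204, 9.7), (208, 9.7)]
373 [(164, 13.2), (168, 13.1), (172, 12.3), (176, 11.9), (180, 10.9), (184, 10.0), (188, 9.9), (192, 10.0), (196, 10.0), (200, 10.1), (204, 9.5), (208, 9.6)]
pen tip [395.0270813  458.22908927   5.        ]
4078 [[280. 380. 394.]
 [279. 380. 372.]
 [281. 381. 306.]
 [280. 381. 250.]
 [280. 381. 410.]] [93. 93. 93. 93. 93.]
```

```bash
python3 -m pendant '[[0,30,10,0,0,0,100],[2,60,10,0,0,0,50],[3,90,10,0,0,0,0],[4,121,10,0,0,0,0],[4,121,10,0,0,0,0],[4,121,10,0,0,0,0],[4,121,10,0,0,0,0],[4,121,10,0,0,0,0]]' 20; python3 - <<'E'
from h import *
tips()
o=manip.get_obs();print(o["eef_rot"])
E
```

```text
t: 17.6
tcp_pos: [0.522, 0.4741, 0.0607]
eef_rot: [0.001, 0.969, 0.247, -0.001]
wrist_force: [-0.1, 0.3, 0.0]
opening: 0.003
finger_force: 0.0
tcp [522.  474.1  60.7] F [-0.08  0.34  0.  ] t 17.6
1 tip z [102.6 106.3] X [ 6.5 11.9] Y [ 0.1 14.6]
-1 tip z [102.4 106.8] X [ 6.5 11.9] Y [-12.2  -0.1]
[ 8.09418671e-04  9.69041207e-01  2.46897394e-01 -4.00461733e-04]
```

```bash
python3 -m pendant '[[0,1,-40,0,0,0,0],[1,1,-60,0,0,0,0],[1,1,-70,0,0,0,0],[1,1,-78,0,0,0,0],[1,1,-78,0,0,0,0],[1,1,-78,0,0,0,0]]'; python3 -m pendant '[[1,-1.8,0,0,0,0,0],[1.9,-3.5,0,0,0,0,0],[2.9,-5.3,0,0,0,0,0],[3.8,-7,0,0,0,0,0],[4.8,-8.8,0,0,0,0,0],[5.7,-10.5,0,0,0,0,0],[6.7,-12.3,0,0,0,0,0],[7.2,-13.2,0,0,0,0,0]]'
```

```text
t: 18.25
tcp_pos: [0.5232, 0.478, -0.0159]
eef_rot: [-0.0, 0.969, 0.248, 0.0]
wrist_force: [0.1, -0.1, 0.7]
opening: -0.002
finger_force: 0.0
t: 19.05
tcp_pos: [0.5301, 0.4638, -0.0167]
eef_rot: [0.0, 0.969, 0.248, -0.0]
wrist_force: [-0.4, 0.5, 0.3]
opening: -0.001
finger_force: 0.0
```

```bash
python3 -m pendant '[[0.5,-0.9,0,0,0,0,0],[1,-1.8,0,0,0,0,0],[1.4,-2.6,0,0,0,0,0],[1.9,-3.5,0,0,0,0,0],[2.4,-4.4,0,0,0,0,0],[2.9,-5.3,0,0,0,0,0],[3.4,-6.1,0,0,0,0,0]]'; python3 - <<'E'
from h import *
p,d=shot("wrist","w5.png");pts("wrist",dict(bar_right=.01,bar_left=.01,stop_face=.01))
E
```

```text
t: 19.75
tcp_pos: [0.5324, 0.4598, -0.0165]
eef_rot: [-0.001, 0.969, 0.248, -0.0]
wrist_force: [-1.4, 2.7, -1.6]
opening: 0.001
finger_force: 1.4
wrist bar_left 0.83 [299.  236.4] [549.7 456.8  10. ]
```

View pics/w5.png

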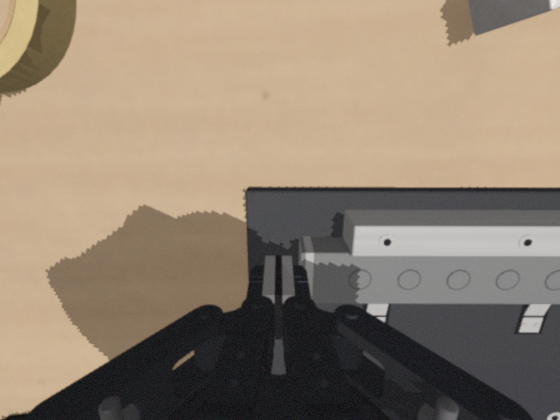

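The shut fingers are at the bar's left end (~(303,255)) and just in contact, so I'll slide it.

```bash
python3 -m pendant '[[0.5,-0.9,0,0,0,0,0],[1,-1.8,0,0,0,0,0],[1.4,-2.6,0,0,0,0,0],[1.9,-3.5,0,0,0,0,0],[2.4,-4.4,0,0,0,0,0],[2.9,-5.3,0,0,0,0,0],[3.4,-6.1,0,0,0,0,0],[3.8,-7,0,0,0,0,0],[4.3,-7.9,0,0,0,0,0]]'; python3 - <<'E'
from h import *
shot("top");pts("top",dict(bar_right=.01,stop_face=.01))
p,d,P=blobs()
E
```

```text
t: 20.85
tcp_pos: [0.5377, 0.4502, -0.0166]
eef_rot: [-0.0, 0.969, 0.248, 0.0]
wrist_force: [-2.1, 3.1, -0.1]
opening: 0.003
finger_force: 1.7
top bar_right 0.61 [252.1 171.7] [625.3 308.2  10. ]
top stop_face 0.4 [256.7 173.8] [620.2 296.8  10. ]
23097 [575.5 395.6] [ 47.5 161. ] 28.64 z 29.9
[[516.0999755859375, 454.8999938964844], [593.2999877929688, 313.6000061035156], [634.9000244140625, 336.29998779296875], [557.7999877929688, 477.6000061035156]]
```

```bash
for i in 1 2; do python3 -m pendant '[[0.25,-0.45,0,0,0,0,0],[0.5,-0.9,0,0,0,0,0]]'|grep -E 'tcp|wrist'; done
```

```text
tcp_pos: [0.538, 0.4496, -0.0166]
wrist_force: [-2.0, 3.4, -0.9]
tcp_pos: [0.5386, 0.4485, -0.0166]
wrist_force: [-1.4, 3.0, 0.7]
```

```bash
for i in 1 2; do python3 -m pendant '[[0.25,-0.45,0,0,0,0,0],[0.5,-0.9,0,0,0,0,0]]'|grep -E 'tcp|wrist'; done
```

```text
tcp_pos: [0.5391, 0.4475, -0.0166]
wrist_force: [-1.6, 3.2, -0.1]
tcp_pos: [0.5397, 0.4466, -0.0166]
wrist_force: [-2.4, 3.4, 0.7]
```

```bash
for i in 1 2; do python3 -m pendant '[[0.25,-0.45,0,0,0,0,0],[0.5,-0.9,0,0,0,0,0]]'|grep -E 'tcp|wrist'; done
```

```text
tcp_pos: [0.5401, 0.4458, -0.0166]
wrist_force: [-2.5, 3.5, -0.5]
tcp_pos: [0.5401, 0.4458, -0.0165]
wrist_force: [-3.0, 4.6, -0.3]
```

```bash
for i in 1 2; do python3 -m pendant '[[0.25,-0.45,0,0,0,0,0]]'|grep -E 'tcp|wrist'; done
```

```text
tcp_pos: [0.5411, 0.4445, -0.0162]
wrist_force: [-2.1, 2.6, 2.8]
tcp_pos: [0.5423, 0.443, -0.0162]
wrist_force: [-1.1, 1.8, 2.5]
```

The TCP moved on suddenly and the force dropped. My ten pictures are used up, so I'll measure this in numbers.

```bash
cat > m.py <<'E'
from h import *
th=np.radians(28.6);O=np.array([595.6,373.6])
def fr(P):
    a=P[...,:2]-O;return a[...,0]*np.cos(th)+a[...,1]*np.sin(th),-a[...,0]*np.sin(th)+a[...,1]*np.cos(th)
def cloud(cam):
    c=imaging.get_calibration(cam);K=np.array(c["camera_matrix"]);T=np.array(c["cam_to_world"])
    p,d=shot(cam);v,u=np.mgrid[:420,:560]
    P=(np.stack([(u-K[0,2])/K[0,0]*d,(v-K[1,2])/K[1,1]*d,d],-1)@T[:3,:3].T+T[:3,3])*1000
    P[d==0]=np.nan;return p,P
o=manip.get_obs();print(o["t"],np.round(o["tcp_pos"]*1000,1),np.round(np.array(fr(o["tcp_pos"]*1000)),1),np.round(o["wrist_force"],2),np.round(o["moment"],2))
for cam in("top","wrist"):
    p,P=cloud(cam);x,y=fr(P);z=P[...,2]
    m=(abs(x+15)<11)&(z>26)&(z<33.5)&(y>-78)&(y<140)
    if m.any():print(cam,"bar top y range",np.round(np.percentile(y[m],[.3,99.7]),1),m.sum())
    for y0 in range(-70,100,20):
        q=(abs(y-y0)<5)&(z>26)&(z<33)&(x>-50)&(x<8)
        if q.sum()>5:print(y0,"x",np.round(np.percentile(x[q],[2,98]),1),"z",round(float(np.median(z[q])),1),end="; ")
    print()
    for s in(48,-48):
        q=(abs(y-s)<4)&(x>-38)&(x<-33);print("catch",s,q.sum(),np.round(np.nanmedian(z[q]),1) if q.any() else "")
E
python3 m.py
```

```text
22.45 [542.3 443.  -16.2] [-13.6  86.4] [-1.13  1.79  2.48] [0.37 0.25 0.01]
top bar top y range [-77.3  37.7] 405
-70 x [-28.6   7.8] z 29.6; -50 x [-29.    5.4] z 29.6; -30 x [-28.1   4.5] z 29.7; -10 x [-29.1   3.5] z 30.2; 10 x [-28.7   3.7] z 29.9; 30 x [-28.2   6.2] z 30.5; 
catch 48 10 447.0
catch -48 7 11.5
wrist bar top y range [-57.2  96.3] 9560
-50 x [-29.2  -1.8] z 29.5; -30 x [-29.   5.] z 29.5; -10 x [-29.1   3.6] z 29.5; 10 x [-29.    3.9] z 29.5; 30 x [-29.2   4.3] z 29.6; 50 x [-29.    5.2] z 29.7; 70 x [-28.2   6.4] z 29.6; 90 x [-5.9 -2. ] z 29.9; 
catch 48 0 
catch -48 0
```

```bash
cat >> m.py <<'E'
p,P=cloud("top");x,y=fr(P);z=P[...,2]
print([(y0,int((q:=(abs(y-y0)<1.5)&(x>-27)&(x<-4)).sum()),np.round(np.nanpercentile(z[q],[10,50]),1).tolist(),int(np.median(p[q].mean(-1)))) for y0 in range(-95,-59,2)])
p,P=cloud("wrist");x,y=fr(P);z=P[...,2]
print([(y0,int((q:=(abs(y-y0)<1)&(x>-27)&(x<-2)&(z<35)).sum()),np.round(np.nanpercentile(z[q],[10,50]),1).tolist()) for y0 in range(70,102,2) if ((abs(y-y0)<1)&(x>-27)&(x<-2)&(z<35)).sum()>3])
E
python3 m.py|tail -2; python3 -c "
from h import *
shot('side');pts('side',dict(bar_right=.01,stop_face=.01,bar_left=.01))"
```

```text
[(-95, 13, [7.7, 9.0], 132), (-93, 9, [8.2, 30.9], 157), (-91, 11, [30.5, 32.4], 185), (-89, 13, [29.9, 31.5], 209), (-87, 13, [31.2, 32.5], 209), (-85, 13, [27.7, 30.9], 210), (-83, 12, [28.1, 31.4], 208), (-81, 12, [27.6, 30.8], 193), (-79, 11, [27.3, 30.5], 190), (-77, 12, [28.6, 31.1], 198), (-75, 12, [26.9, 29.0], 193), (-73, 12, [25.3, 29.9], 170), (-71, 13, [27.9, 30.1], 157), (-69, 11, [27.5, 30.0], 155), (-67, 11, [27.5, 28.6], 155), (-65, 10, [27.9, 29.3], 154), (-63, 12, [28.0, 30.1], 153), (-61, 13, [27.9, 29.6], 154)]
[(70, 160, [28.8, 29.6]), (72, 103, [28.9, 29.5]), (74, 53, [28.6, 29.6]), (76, 54, [29.0, 30.1]), (78, 56, [28.9, 29.9]), (80, 98, [9.1, 18.1]), (82, 88, [9.1, 10.1]), (84, 94, [9.0, 10.2]), (86, 77, [9.0, 10.3]), (88, 92, [9.0, 10.1]), (90, 74, [9.1, 10.0]), (92, 92, [9.0, 9.9]), (94, 70, [9.0, 10.1]), (96, 118, [9.1, 9.8]), (98, 103, [8.9, 9.9]), (100, 101, [9.0, 9.7])]
side bar_right 0.68 [234.9 246.9] [628.9 314.3  10. ]
side stop_face 0.54 [241.  241.3] [619.8 289.1  10. ]
side bar_left 0.75 [255.2 284.6] [554.7 442.5  10. ]
```

The bar's left end measures y≈80 and there is no gap at the stop. I'll back off, lift, and check without the hand in the way.

```bash
python3 -m pendant '[[-1,1.8,0,0,0,0,0],[-3,5.5,0,0,0,0,0],[-8,14,0,0,0,0,0],[-12,22,10,0,0,0,0],[-12,22,50,0,0,0,0],[-12,22,90,0,0,0,0],[0,-20,120,0,0,0,0],[0,-60,130,0,0,0,0],[-10,-95,130,0,0,0,0],[-10,-95,130,0,0,0,0]]'; python3 m.py; python3 - <<'E'
from m import *
c=imaging.get_calibration("wrist");K=np.array(c["camera_matrix"]);T=np.linalg.inv(np.array(c["cam_to_world"]))
p,_=shot("wrist");
# grey profile along the bar's top, 8 mm off the rail, across the stop
for x0 in(-8,-15,-22):
    L=[]
    for y0 in np.arange(-94,-70,1.):
        w=O+[x0*np.cos(th)-y0*np.sin(th),x0*np.sin(th)+y0*np.cos(th)];q=K@T[:3]@np.r_[w/1000,.030,1];q=q[:2]/q[2]
        L.append(int(cv2.getRectSubPix(p,(1,1),(float(q[0]),float(q[1]))).mean()))
    print(x0,L)
E
```

```text
t: 23.95
tcp_pos: [0.5301, 0.3413, 0.1133]
eef_rot: [0.003, 0.97, 0.245, -0.002]
wrist_force: [0.4, 0.3, 0.6]
opening: -0.001
finger_force: 0.0
23.95 [530.1 341.3 113.3] [-72.9   3. ] [0.38 0.3  0.65] [0.01 0.04 0.02]
top bar top y range [-77.3 -34.2] 151
-70 x [-29.    2.8] z 29.6; -50 x [-25.2   5.1] z 30.1; -30 x [-10.4   4. ] z 29.9; 
catch 48 0 
catch -48 0 
wrist bar top y range [-77.4  79.2] 4923
-70 x [-29.5   5.2] z 29.6; -50 x [-29.4   3.1] z 29.6; -30 x [-29.4   5.3] z 29.6; -10 x [-29.3   3.8] z 29.6; 10 x [-29.2   3.8] z 29.6; 30 x [-29.2   3.3] z 29.7; 50 x [-29.1   2.4] z 29.8; 70 x [-29.   2.] z 29.7; 
catch 48 43 13.4
catch -48 40 13.3
[(-95, 13, [7.2, 9.9], 134), (-93, 10, [8.1, 20.4], 154), (-91, 12, [28.8, 31.4], 194), (-89, 13, [28.7, 30.8], 210), (-87, 13, [29.8, 33.4], 210), (-85, 12, [29.7, 31.9], 211), (-83, 12, [28.1, 31.4], 210), (-81, 12, [25.6, 30.6], 193), (-79, 10, [25.3, 29.8], 192), (-77, 11, [26.9, 30.2], 201), (-75, 12, [27.5, 30.0], 194), (-73, 13, [27.0, 29.0], 172), (-71, 12, [27.3, 29.8], 159), (-69, 11, [26.3, 29.6], 156), (-67, 11, [28.2, 29.8
[... 1522 characters left out ...]
 29.8]), (72, 71, [28.7, 29.6]), (74, 72, [28.9, 29.8]), (76, 70, [29.1, 30.0]), (78, 68, [29.0, 29.7]), (80, 23, [28.4, 29.4]), (84, 9, [9.1, 9.8]), (86, 62, [9.0, 9.8]), (88, 57, [8.9, 9.5]), (90, 62, [8.8, 9.6]), (92, 64, [8.8, 9.8]), (94, 61, [8.6, 9.7]), (96, 61, [8.9, 9.7]), (98, 61, [8.6, 9.7]), (100, 60, [8.8, 9.7])]
-8 [195, 191, 200, 215, 215, 217, 218, 217, 211, 209, 216, 219, 216, 189, 139, 153, 188, 211, 217, 216, 201, 177, 169, 168]
-15 [195, 193, 203, 213, 213, 213, 215, 216, 217, 217, 216, 217, 215, 188, 148, 160, 187, 209, 215, 214, 196, 173, 168, 166]
-22 [196, 194, 202, 209, 211, 212, 212, 214, 213, 214, 215, 217, 213, 186, 141, 154, 181, 206, 213, 212, 197, 172, 164, 164]
```

The bar is flush and both catches are up, but there is a faint line at the stop. I'll measure the total length of stop plus bar, which should be 172 mm.

```bash
python3 - <<'E' | grep -v -E "bar top|catch|;|^$" 
from h import *
for _ in range(3): blobs()
c=imaging.get_calibration("wrist");p,_=shot("wrist");K=np.array(c["camera_matrix"]);T=np.linalg.inv(np.array(c["cam_to_world"]))
th=np.radians(28.6);O=np.array([595.6,373.6])
def prof(x0,ys,z):
    L=[]
    for y0 in ys:
        w=O+[x0*np.cos(th)-y0*np.sin(th),x0*np.sin(th)+y0*np.cos(th)];q=K@T[:3]@np.r_[w/1000,z,1];q=q[:2]/q[2]
        L.append(float(cv2.getRectSubPix(cv2.cvtColor(p,cv2.COLOR_RGB2GRAY),(1,1),(float(q[0]),float(q[1])))[0,0]))
    return np.array(L)
for x0 in(-8,-15,-22):
    ys=np.arange(-86,-72,.25);a=prof(x0,ys,.032);b=prof(x0,ys,.03)
    print("stop left edge (z32)",ys[np.argmax(np.convolve(-np.diff(a),[1,1,1],'same')[:35])],"bar right edge(z30)",ys[14+np.argmax(np.convolve(np.diff(b),[1,1,1],'same')[14:])])
    ys=np.arange(70,92,.25);b=prof(x0,ys,.03);print("bar left edge",ys[np.argmax(np.convolve(-np.diff(b),[1,1,1],'same'))])
    ys=np.arange(-100,-86,.25);b=prof(x0,ys,.032);print("stop right",ys[np.argmax(np.convolve(np.diff(b),[1,1,1],'same'))])
E
```

```text
11469 [592.6 364.6] [ 49.7 172.6] 27.02 z 30.3
[[531.2999877929688, 430.1000061035156], [609.7000122070312, 276.3999938964844], [654.0, 299.0], [575.5999755859375, 452.70001220703125]]
11459 [590.9 363.6] [ 49.6 172.8] 28.68 z 30.3
[[527.7000122070312, 427.5], [610.5999755859375, 275.8999938964844], [654.0999755859375, 299.70001220703125], [571.2000122070312, 451.29998779296875]]
11439 [590.7 363.8] [ 49.6 172.6] 28.67 z 30.4
[[527.5, 427.6000061035156], [610.2999877929688, 276.20001220703125], [653.7999877929688, 300.0], [571.0999755859375, 451.3999938964844]]
stop left edge (z32) -80.25 bar right edge(z30) -78.5
bar left edge 79.75
stop right -91.25
stop left edge (z32) -80.25 bar right edge(z30) -78.25
bar left edge 80.25
stop right -91.25
stop left edge (z32) -80.25 bar right edge(z30) -78.25
bar left edge 78.5
stop right -91.25
```

```bash
python3 -c "
from station import manip
print(manip.job_done())"
```

```text
the job is handed in; nothing more can be done
None
```

I handed the job in at about 24 s. The bar is flush on the rail, was pressed there with an estimated 10 N (14 N at the wrist less about 4 N friction), both catches are up behind it, and its right end is within about 1 mm of the stop. No verdict came back.

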